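Sweep the loose screw caps off the lab stand into the wash basket

ROBOT

A 6-joint arm with a two-finger parallel gripper is mounted at the origin on the work surface. World frame = base frame: x ahead of the robot, y to its left, z up, the work surface at z = 0. Lengths are in m, angles in degrees, forces in N, time in s.
With the tool pointing down it reaches from about 0.4 to 0.825 m from the base axis. Payload 7 kg.
Tool frame: the origin (TCP) lies at the very end of the fingers, on their centre line; the grasp point (between the pads) lies tcp_to_grasp behind it (tcp_to_grasp is the distance from the TCP to the grasp point, in m); x points along the fingers, y is the direction in which the jaws open and shut, and the axes are right-handed (so a half turn about x gives the same grasp; the last joint's range is limited). The gripper opens to 88 mm and grips with 3 to 60 N. Pads are 19 mm wide; open, the fingers measure 130 mm over their backs; the gripper's body (78 mm by 193 mm) begins 47 mm behind the grasp point.
Start: joints at [-57.004, 20.546, 0.682, 0, -70.136, -16.507], TCP at [0.192, -0.647, 0.227] pointing down, gripper open.
Joint ranges: [-176.03, 176.03], [-82.01, 121.73], [-58.28, 71.71], [-173.87, 95.51], [-174.79, -0.11], [-173.66, 173.66]. Speed limits (degrees/s): [136.94, 136.94, 172.46, 180, 180, 180].

INTERFACE

Orientations are given as [roll, pitch, yaw] about the fixed x, y, z axes, in that order (R = Rz(yaw) Ry(pitch) Rx(roll)).
In Python, from plant import * gives the robot as it stands. The module is installed in compiled form; this text tells all that it offers.
- The arm moves only by the shell command python3 -m pendant 'ROWS'. ROWS is JSON, a list of rows, each an object with "claw": the finger opening in mm, from 0 to 87.6; "linear": the shift along the tool's x, y, z in mm, a list of three; "twist": the turn about the tool's x in rad. In form: [{"claw": claw, "linear": [tx, ty, tz], "twist": twist}, ...]. A call has exactly 10 rows; each row shifts and turns the commanded pose from where the row before left it, along the tool's axes as they then stand; what a row does not reach is not made up. A row lasts 1/12 s, in which the tool goes at most 41.7 mm and 7.16 degrees, less where a joint would pass 70% of its speed; a pose out of reach is approached as far as the arm can. A call with a gripper value outside its range is refused whole. The fingers move at their own pace and stop on an object; the grip force is fixed at half the most. Time passes only in rows, so rows that do not move let the fingers close, or fill a call up. It gives the time, the measured TCP pose, the force and the opening at its end, in the units of the state.
- get_obs(): the state, without advancing time (a new reading comes with each control period).
- snapshot(name): name is "scene" or "top"; returns (picture, depth): 420x560x3 uint8, red, green, blue; 420x560 float32, m along the optical axis (not along the pixel's ray), 0 where there is no reading.
- camera_params(name): a dict with "fx", "fy", "cx", "cy" (pixels), "k1" (the pictures are not rectified: a ray, as slopes to the right and down, at radius r is drawn at 1 + k1 r^2 times it, then the intrinsics apply), "rvec" (rotation vector, rad) and "tvec" (3), from world to camera coordinates, as OpenCV has them. Camera axes: x right, y down, z forward; pixel columns grow to the right and rows downward; lengths in m; the calibration is good to about 2 mm. A picture is of the moment at which its call begins. camera_params takes no time and is no camera call.
- close_job(): hands the job in, once; it reports no verdict.
Trained networks look in the newest picture that a camera, given by its name, has taken for a name from the list of things; names that differ only in an ending like _2 or _b are one class to them, and where a whole thing is asked for, a point or a joint stands for the part that bears it (a point fixed in the world has none). Each returns a list of dicts, best first, with "confidence" (0 to 1); they miss things now and then, are a little off and sometimes report something else, mostly with a low value. They report only what shows in the picture. A call takes as long as a camera call.
- boxes_of(camera, target): "xy" ([column, row] in pixels, amid what is visible of it).
The state is a dict: "clock": time; "joint_pos": joint angles; "qvel": joint speeds; "tau": joint torques, N m; "tool_pos": TCP position; "orientation": TCP orientation; "force": force on the tool from outside, world axes, zero at the start; "moment": the same for the moment, N m; "opening": finger opening in m.
Only numpy, scipy, OpenCV 4.12 (cv2) and the standard library are available. Lean on these libraries where they do the work, as an engineer would, in place of code of your own. Each camera call takes 0.05 s, during which the arm holds its last target. There are 200 camera calls.

TASK

The three loose white screw caps on the raised steel stand are to be washed: sweep them along the stand with the fingers and off its open end, so that all three drop into the empty basket there (not the basket full of test tubes). Only push the caps, do not pick them up, and leave the little stoppered bottles on the stand and everything else on the bench where they are.

Things in the scene. Friction and masses are not known exactly. Their poses are not given: they have to be found in the camera images.
- stand: fixed steel stand on the bench, a flat top 240 mm (its x) by 340 mm (its y), upper face 100 mm above the bench; origin on the bench under the middle of the top. A rim 12 mm high and 5 mm thick runs along each long side (x = -0.120 and +0.120); both short ends (y = -0.170 and +0.170) are open and flush. A basket stands at each end; which basket is at which end varies
- basket: the empty basket: fixed open-topped rectangular plastic basket, 220 mm (its x) by 150 mm (its y) outside, 84 mm high, wall and floor 5 mm; origin: centre of its underside, on the bench. It stands square to the stand at one of its open ends, its near wall 15 mm in under the stand's top (rim 4 mm below the top's underside, 16 mm below its upper face), so that what slides off the end drops in. Its centre is 230 mm from the stand's middle along the stand's y or -y
- tube_basket: the same basket, but full of upright glass test tubes that stand up to 101 mm above the bench; fixed; at the stand's other end; origin: centre of its underside. Nothing goes in it
- cap_a: loose round white plastic screw cap lying flat on the stand's top, 38 mm across, 16 mm high, about 15 g; origin: centre of its underside, z up. It starts within 45 mm of the stand's long centre line and within 120 mm of its middle, the caps at least 80 mm apart centre to centre along it
- cap_b: loose round white plastic screw cap lying flat on the stand's top, 38 mm across, 16 mm high, about 15 g; origin: centre of its underside, z up. It starts within 45 mm of the stand's long centre line and within 120 mm of its middle, the caps at least 80 mm apart centre to centre along it
- cap_c: loose round white plastic screw cap lying flat on the stand's top, 38 mm across, 16 mm high, about 15 g; origin: centre of its underside, z up. It starts within 45 mm of the stand's long centre line and within 120 mm of its middle, the caps at least 80 mm apart centre to centre along it
- weigh_a: small amber glass weighing bottle with a clear glass stopper, 30 mm across, 45 mm high, loose, standing on the stand near the -x long rim (its axis 83 to 93 mm from the long centre line); origin: centre of its underside. Stays where it is
- weigh_b: small amber glass weighing bottle with a clear glass stopper, 30 mm across, 45 mm high, loose, standing on the stand near the +x long rim (its axis 83 to 93 mm from the long centre line); origin: centre of its underside. Stays where it is
- weigh_c: small amber glass weighing bottle with a clear glass stopper, 30 mm across, 45 mm high, loose, standing on the stand near the +x long rim (its axis 83 to 93 mm from the long centre line); origin: centre of its underside. Stays where it is
- amber_bottle: closed amber bottle, 64 mm across, 130 mm high, standing loose on the bench to the left of the work; origin: centre of its underside. Stays where it is
- wash_bottle: white plastic wash bottle, 66 mm across, 165 mm high, standing loose on the bench to the right; origin: centre of its underside. Stays where it is
- beaker: glass beaker, 70 mm across, 90 mm high, standing loose on the bench beyond the stand; origin: centre of its underside. Stays where it is
- cylinder_glass: slim glass measuring cylinder on a foot 64 mm across, 170 mm high, standing loose on the bench to the right; origin: centre of its underside. Stays where it is

How it is judged:
By the outcome, as a careful person would: the job done as asked, in the order asked, and still so for the second after the job is handed in, with the robot touching nothing.
It also fails if it takes over 58 s, if anything falls off the work surface, if the arm or the gripper's body presses on something with over 40 N, if the wrist force passes 120 N, or if a joint passes its speed limit or range.

## Working session

There is one attempt and no reset: what is moved stays moved. The work goes in short steps, Python scripts to look and compute and a shell command to move; the robot and the scene stay as the last step left them, time stands still between calls to the robot, and variables do not carry over. Pictures are saved under pics/ and viewed, about 8 in all and at most 12, crops included, and the job is handed in when it is done.

```bash
mkdir -p pics
cat > h.py <<'E'
from plant import *
import numpy as np, cv2
def cam(n):
    p=camera_params(n);R=cv2.Rodrigues(np.array(p["rvec"],float))[0];return p,R,np.array(p["tvec"],float).ravel()
def ray(n,uv):
    p,R,t=cam(n);x=(uv[0]-p["cx"])/p["fx"];y=(uv[1]-p["cy"])/p["fy"]
    a,b=x,y
    for _ in range(20):
        s=1+p["k1"]*(a*a+b*b);a,b=x/s,y/s
    return -R.T@t, R.T@np.array([a,b,1.])
def atz(n,uv,z):
    c,d=ray(n,uv);return c+d*(z-c[2])/d[2]
def atd(n,uv,depth):
    p,R,t=cam(n);c,d=ray(n,uv);return c+d*depth[int(round(uv[1])),int(round(uv[0]))]
E
python3 - <<'E'
from h import *
np.set_printoptions(precision=3,suppress=True)
o=get_obs();print(o)
for n in("scene","top"):
    im,d=snapshot(n);cv2.imwrite(f"pics/{n}0.png",im[:,:,::-1]);np.save(f"d_{n}0",d)
    print(n,"cam at",ray(n,(280,210)))
    for t in("cap_a","weigh_a","basket","tube_basket","stand","amber_bottle","wash_bottle","beaker","cylinder_glass"):
        for b in boxes_of(n,t):
            if b["confidence"]>.2: print(t,np.round(b["xy"]),round(b["confidence"],2),atd(n,b["xy"],d))
E
```

```text
{'clock': 0.0, 'joint_pos': array([-57.002,  20.591,   0.634,  -0.02 , -70.137, -16.506]), 'qvel': array([ 0.072,  0.   , -0.05 , -0.058, -0.041, -0.067]), 'tau': array([ -0.   , -58.272,  29.308,   6.998,   0.007,  -0.   ]), 'tool_pos': array([ 0.191, -0.647,  0.226]), 'orientation': array([ 95.405,  89.904, 111.889]), 'force': array([ 0.471,  0.133, -0.831]), 'moment': array([-0.002, -0.052, -0.016]), 'opening': 0.08791728312652126}
scene cam at (array([1.187, 0.453, 0.827]), array([-0.549, -0.446, -0.707]))
cap_a [341. 218.] 0.75 [0.565 0.143 0.115]
cap_a [304. 203.] 0.52 [0.577 0.038 0.117]
cap_a [274. 179.] 0.48 [ 0.548 -0.084  0.114]
weigh_a [269. 210.] 0.48 [ 0.665 -0.006  0.136]
weigh_a [306. 227.] 0.47 [0.65  0.097 0.126]
basket [384. 251.] 0.56 [0.506 0.252 0.002]
basket [313. 204.] 0.36 [0.553 0.05  0.098]
tube_basket [220. 190.] 0.65 [ 0.635 -0.213  0.069]
tube_basket [216. 250.] 0.28 [ 0.807 -0.062  0.077]
stand [309. 206.] 0.63 [0.572 0.052 0.11 ]
amber_bottle [435. 318.] 0.86 [0.677 0.445 0.09 ]
wash_bottle [154. 169.] 0.68 [ 0.694 -0.433  0.081]
wash_bottle [218. 248.
[... 178 characters left out ...]
rray([ 0.205,  0.004, -0.979]))
cap_a [226. 222.] 0.7 [0.56  0.133 0.117]
cap_a [304. 232.] 0.66 [ 0.548 -0.087  0.113]
cap_a [262. 221.] 0.5 [0.569 0.034 0.116]
weigh_a [301. 255.] 0.57 [ 0.48  -0.08   0.139]
weigh_a [248. 194.] 0.54 [0.638 0.077 0.138]
weigh_a [284. 194.] 0.45 [ 0.646 -0.022  0.135]
basket [180. 233.] 0.72 [0.535 0.283 0.006]
tube_basket [348. 225.] 0.73 [ 0.592 -0.222  0.024]
stand [265. 228.] 0.94 [0.55  0.024 0.116]
amber_bottle [130. 191.] 0.58 [0.637 0.421 0.09 ]
wash_bottle [433. 201.] 0.86 [ 0.663 -0.447  0.109]
beaker [307. 159.] 0.71 [ 0.796 -0.089  0.004]
cylinder_glass [436. 278.] 0.95 [ 0.45  -0.471  0.061]
cylinder_glass [304. 158.] 0.41 [ 0.802 -0.08   0.002]
```

View pics/top0.png

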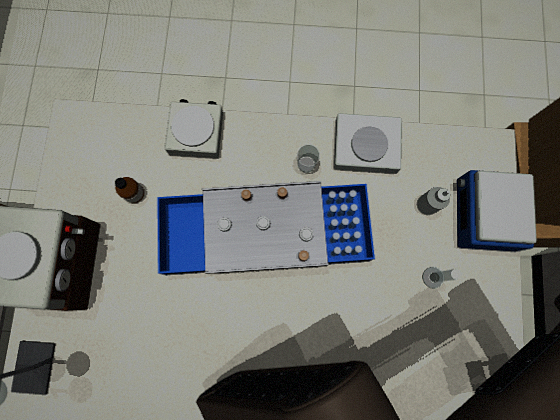

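View pics/scene0.png

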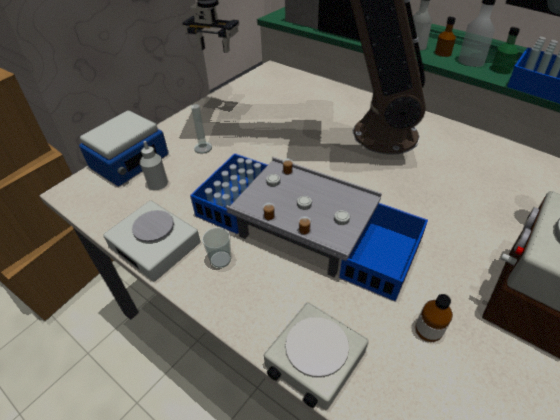

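The top view shows the stand at about (265,228), with the empty basket on the left (+y) at (180,233) and the tubes on the right at (348,225). The caps are at (226,222), (262,221) and (304,232). The bottles are at (248,194), (284,194) and (301,255). Next I'll get the stand frame and cap positions.

Run:
```python
from h import *
import plant
np.set_printoptions(precision=4,suppress=True)
print(getattr(plant,"tcp_to_grasp",None))
def cloud(n):
    d=np.load(f"d_{n}0.npy");p,R,t=cam(n);v,u=np.mgrid[:420,:560]
    K=np.array([[p["fx"],0,p["cx"]],[0,p["fy"],p["cy"]],[0,0,1]],float)
    q=cv2.undistortPoints(np.stack([u.ravel(),v.ravel()],1).astype(float)[:,None],K,np.array([p["k1"],0,0,0,0.]))[:,0]
    P=np.c_[q,np.ones(len(q))]*d.ravel()[:,None];P=(P-t)@R
    return P.reshape(420,560,3),d>0
for n in("top","scene"):
    P,ok=cloud(n);x,y,z=P[...,0],P[...,1],P[...,2]
    m=ok&(abs(z-.1)<.006)&(x>.35)&(x<.75)&(abs(y)<.3)
    m=cv2.morphologyEx(m.astype(np.uint8),cv2.MORPH_OPEN,np.ones((5,5)))>0
    k,l,s,_=cv2.connectedComponentsWithStats(m.astype(np.uint8));b=1+np.argmax(s[1:,4]);Q=P[l==b]
    print(n,"z",np.median(Q[:,2]),cv2.minAreaRect((Q[:,:2]*1000).astype(np.float32)))
    for c,h in[((.56,.135),.116),((.569,.036),.116),((.548,-.086),.116),((.48,-.08),0.14),((.64,.08),.14),((.648,-.02),.14)]:
        w=ok&(np.hypot(x-c[0],y-c[1])<.032)&(abs(z-h)<.008 if h<.12 else z>.125);q=P[w]
        print(c,len(q),cv2.minEnclosingCircle((q[:,:2]*1000).astype(np.float32)) if len(q) else None, q.mean(0) if len(q) else None)
```

```text
0.0188
top z 0.0994882728878877 ((558.86376953125, 28.55743408203125), (230.77813720703125, 340.36151123046875), 7.807282447814941)
(0.56, 0.135) 150 ((555.6041870117188, 139.44093322753906), 19.41681480407715) [0.5544 0.1389 0.1155]
(0.569, 0.036) 149 ((565.8952026367188, 31.050722122192383), 19.435869216918945) [0.5656 0.0313 0.1153]
(0.548, -0.086) 149 ((543.0635986328125, -90.58980560302734), 19.4499454498291) [ 0.5425 -0.0904  0.116 ]
(0.48, -0.08) 98 ((481.9942626953125, -85.86991119384766), 14.884588241577148) [ 0.4812 -0.0855  0.1374]
(0.64, 0.08) 90 ((640.9965209960938, 84.13507843017578), 14.74591064453125) [0.6398 0.0839 0.1372]
(0.648, -0.02) 89 ((654.4099731445312, -15.427692413330078), 15.33510971069336) [ 0.6533 -0.0159  0.1374]
scene z 0.09952365610718228 ((553.3154907226562, 27.219268798828125), (225.9337921142578, 339.3203125), 7.861783504486084)
(0.56, 0.135) 157 ((556.6804809570312, 139.79119873046875), 20.2941951751709) [0.5591 0.1415 0.1149]
(0.569, 0.036) 139 ((568.075439453125, 32.64634704589844), 19.62664794921875) [0.5703 0.0342 0.115 ]
(0.548, -0.086) 116 ((545.769287109375, -89.11498260498047), 19.52397918701172) [ 0.5473 -0.0877  0.115 ]
(0.48, -0.08) 78 ((485.112548828125, -84.1572494506836), 15.678699493408203) [ 0.4868 -0.0824  0.1359]
(0.64, 0.08) 118 ((642.7666015625, 84.60246276855469), 16.38469123840332) [0.6455 0.0876 0.1359]
(0.648, -0.02) 110 ((655.3421020507812, -14.612067222595215), 16.12398338317871) [ 0.6588 -0.0125  0.1356]
```

```bash
cat > nav.py <<'E'
from h import *
from scipy.spatial.transform import Rotation as Ro
np.set_printoptions(precision=1,suppress=True)
a=np.radians(7.8);ex=np.array([np.cos(a),np.sin(a),0]);ey=np.array([-np.sin(a),np.cos(a),0]);C=np.array([.557,.028,0])
def st(p): d=np.array(p)-C;return np.array([d@ex,d@ey,d[2]])*1000
def nav():
    o=get_obs();R=Ro.from_euler("xyz",o["orientation"],degrees=True).as_matrix()
    print("t",o["clock"],"tool stand-frame mm",st(o["tool_pos"]),"open",o["opening"]*1e3,"F",o["force"]);print("tool axes in stand frame (cols)\n",np.round(np.array([ex,ey,[0,0,1]])@R,3))
    return o,R
E
python3 - <<'E'
from nav import *
o,R=nav()
y=R[:,1]
for s in(1,-1):
    t=s*ex; print("twist deg/rad",s,(w:=np.arctan2(np.cross(y,t)@R[:,0],y@t))*57.3,w)
    z=np.cross([0,0,-1],t);d=np.array([C+ex*.014+ey*.07-o["tool_pos"]])[0];print("linear in turned frame",d@t*1e3,d@z*1e3)
    d=C+ex*.014+ey*.07-o["tool_pos"];print("in present frame",R.T@d*1e3)
E
```

```text
t 1.0 tool stand-frame mm [-453.7 -619.4  226.6] open 87.12055145665171 F [-0.4  0.8  1. ]
tool axes in stand frame (cols)
 [[-0.  -0.2  1. ]
 [ 0.   1.   0.2]
 [-1.   0.  -0. ]]
twist deg/rad 1 98.69658519775051 1.7224534938525395
linear in turned frame 467.7036599891068 -689.3887183616238
in present frame [226.6 610.8 566.5]
twist deg/rad -1 -81.31667385294463 -1.4191391597372536
linear in turned frame -467.7036599891068 689.3887183616238
in present frame [226.6 610.8 566.5]
```

```bash
python3 -m pendant '[{"claw":20,"linear":[0,0,0],"twist":-0.118},{"claw":20,"linear":[0,0,0],"twist":-0.118},{"claw":20,"linear":[0,0,0],"twist":-0.118},{"claw":20,"linear":[0,0,0],"twist":-0.118},{"claw":20,"linear":[0,0,0],"twist":-0.118},{"claw":20,"linear":[0,0,0],"twist":-0.118},{"claw":20,"linear":[0,0,0],"twist":-0.118},{"claw":20,"linear":[0,0,0],"twist":-0.118},{"claw":20,"linear":[0,0,0],"twist":-0.118},{"claw":20,"linear":[0,0,0],"twist":-0.118}]'
python3 -m pendant '[{"claw":20,"linear":[0,0,0],"twist":-0.118},{"claw":20,"linear":[0,0,0],"twist":-0.118},{"claw":20,"linear":[0,-19.5,28.7],"twist":0},{"claw":20,"linear":[0,-19.5,28.7],"twist":0},{"claw":20,"linear":[0,-19.5,28.7],"twist":0},{"claw":20,"linear":[0,-19.5,28.7],"twist":0},{"claw":20,"linear":[0,-19.5,28.7],"twist":0},{"claw":20,"linear":[0,-19.5,28.7],"twist":0},{"claw":20,"linear":[0,-19.5,28.7],"twist":0},{"claw":20,"linear":[0,-19.5,28.7],"twist":0}]'
python3 -c 'from nav import *;o,R=nav();print(o["joint_pos"])'
```

```text
clock: 1.83
tool_pos: [0.1915, -0.6472, 0.2266]
orientation: [53.1, 90.0, 137.5]
force: [0.2, 0.6, -0.1]
opening: 0.0264
clock: 2.67
tool_pos: [0.3162, -0.3975, 0.2268]
orientation: [-129.6, 90.0, -32.0]
force: [0.3, 0.0, 0.3]
opening: 0.0201
t 2.6667 tool stand-frame mm [-296.3 -388.9  226.8] open 20.069324207724154 F [0.3 0.  0.3]
tool axes in stand frame (cols)
 [[ 0. -1.  0.]
 [-0.  0.  1.]
 [-1. -0. -0.]]
[-29.3   4.7 -20.    0.  -65.3  36.9]
```

```bash
python3 -m pendant '[{"claw":20,"linear":[0,-19.4,28.7],"twist":0},{"claw":20,"linear":[0,-19.4,28.7],"twist":0},{"claw":20,"linear":[0,-19.4,28.7],"twist":0},{"claw":20,"linear":[0,-19.4,28.7],"twist":0},{"claw":20,"linear":[0,-19.4,28.7],"twist":0},{"claw":20,"linear":[0,-19.4,28.7],"twist":0},{"claw":20,"linear":[0,-19.4,28.7],"twist":0},{"claw":20,"linear":[0,-19.4,28.7],"twist":0},{"claw":20,"linear":[0,-19.4,28.7],"twist":0},{"claw":20,"linear":[0,-19.4,28.7],"twist":0}]'
python3 -m pendant '[{"claw":20,"linear":[0,-19.4,28.7],"twist":0},{"claw":20,"linear":[0,-19.4,28.7],"twist":0},{"claw":20,"linear":[0,-19.4,28.7],"twist":0},{"claw":20,"linear":[0,-19.4,28.7],"twist":0},{"claw":20,"linear":[0,-19.4,28.7],"twist":0},{"claw":20,"linear":[0,-19.4,28.7],"twist":0},{"claw":20,"linear":[20,0,0],"twist":0},{"claw":20,"linear":[20,0,0],"twist":0},{"claw":20,"linear":[20,0,0],"twist":0},{"claw":20,"linear":[10,0,0],"twist":0}]'
python3 - <<'E'
from nav import *
o,R=nav();print(o["joint_pos"])
im,d=snapshot("scene");cv2.imwrite("pics/s1.png",cv2.resize(im[140:300,180:420,::-1],None,fx=3,fy=3))
E
```

```text
clock: 3.5
tool_pos: [0.4705, -0.087, 0.227]
orientation: [-88.9, 89.9, 8.7]
force: [-0.1, 0.4, 0.7]
opening: 0.0199
clock: 4.33
tool_pos: [0.5614, 0.0973, 0.1541]
orientation: [99.6, 89.8, -162.8]
force: [0.2, 0.3, -0.8]
opening: 0.0201
t 4.3333 tool stand-frame mm [ 13.7  68.1 154.1] open 20.101296819685988 F [ 0.2  0.3 -0.8]
tool axes in stand frame (cols)
 [[-0. -1.  0.]
 [-0.  0.  1.]
 [-1.  0. -0.]]
[ 29.5  14.2 -18.4  -0.  -57.6 -21.8]
```

View pics/s1.png

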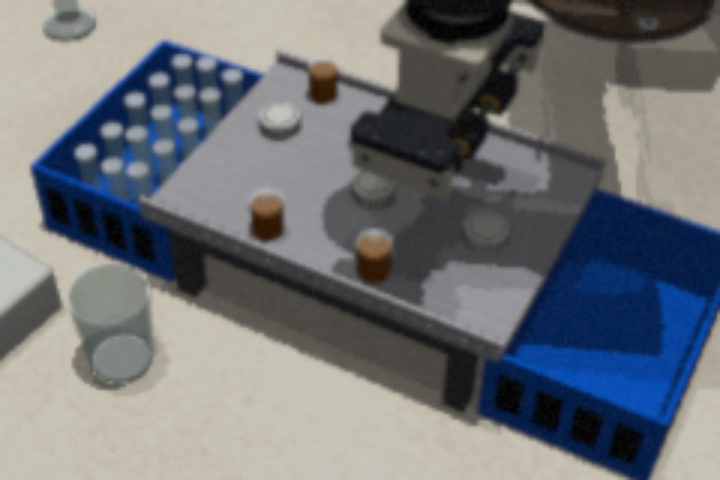

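The gripper is between caps B and A: in the crop, cap A shows at about (487,230) and cap B at (373,188). The way down is clear, so I'm lowering it.

```bash
python3 -m pendant '[{"claw":20,"linear":[10,0,0],"twist":0},{"claw":20,"linear":[10,0,0],"twist":0},{"claw":20,"linear":[10,0,0],"twist":0},{"claw":20,"linear":[10,0,0],"twist":0},{"claw":20,"linear":[4,0,0],"twist":0},{"claw":20,"linear":[2,0,0],"twist":0},{"claw":20,"linear":[0,0,0],"twist":0},{"claw":20,"linear":[0,0,0],"twist":0},{"claw":20,"linear":[0,0,0],"twist":0},{"claw":20,"linear":[0,0,0],"twist":0}]'; python3 -c 'from nav import *;nav()'
```

```text
clock: 5.22
tool_pos: [0.5628, 0.0975, 0.1111]
orientation: [-74.9, 89.9, 22.7]
force: [0.1, 0.1, -0.1]
opening: 0.0202
t 5.2167 tool stand-frame mm [ 15.2  68.  111.1] open 20.228770712253517 F [ 0.1  0.1 -0.1]
tool axes in stand frame (cols)
 [[ 0. -1.  0.]
 [ 0.  0.  1.]
 [-1. -0.  0.]]
```

```bash
python3 -m pendant '[{"claw":20,"linear":[4,0,0],"twist":0},{"claw":20,"linear":[2,0,0],"twist":0},{"claw":20,"linear":[0,0,5],"twist":0},{"claw":20,"linear":[0,0,8],"twist":0},{"claw":20,"linear":[0,0,10],"twist":0},{"claw":20,"linear":[0,0,10],"twist":0},{"claw":20,"linear":[0,0,10],"twist":0},{"claw":20,"linear":[0,0,10],"twist":0},{"claw":20,"linear":[0,0,10],"twist":0},{"claw":20,"linear":[0,0,10],"twist":0}]'
python3 -m pendant '[{"claw":20,"linear":[0,0,10],"twist":0},{"claw":20,"linear":[0,0,10],"twist":0},{"claw":20,"linear":[0,0,10],"twist":0},{"claw":20,"linear":[0,0,10],"twist":0},{"claw":20,"linear":[0,0,5],"twist":0},{"claw":20,"linear":[0,0,0],"twist":0},{"claw":20,"linear":[0,0,0],"twist":0},{"claw":20,"linear":[-20,0,0],"twist":0},{"claw":20,"linear":[-30,0,0],"twist":0},{"claw":20,"linear":[-30,0,0],"twist":0}]'
python3 - <<'E'
from nav import *
o,R=nav()
im,d=snapshot("scene");cv2.imwrite("pics/s2.png",cv2.resize(im[140:300,180:440,::-1],None,fx=3,fy=3))
E
```

```text
clock: 6.05
tool_pos: [0.5526, 0.171, 0.1046]
orientation: [-92.6, 90.0, 5.0]
force: [0.4, 0.3, -1.0]
opening: 0.0198
clock: 6.88
tool_pos: [0.5463, 0.2132, 0.1846]
orientation: [122.1, 89.8, -140.3]
force: [0.8, -0.2, 0.5]
opening: 0.0202
t 6.8833 tool stand-frame mm [ 14.5 185.  184.6] open 20.241627196167933 F [ 0.8 -0.2  0.5]
tool axes in stand frame (cols)
 [[-0. -1.  0.]
 [-0.  0.  1.]
 [-1.  0. -0.]]
```

View pics/s2.png

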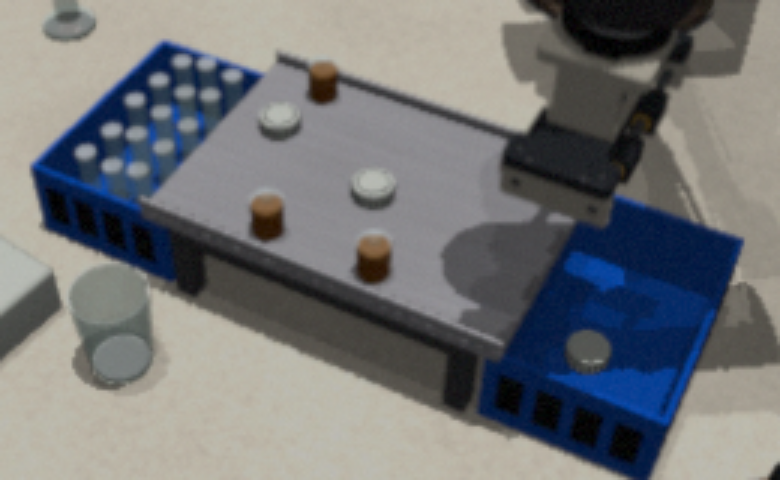

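Cap A is in the basket at crop (588,352), and everything else is unmoved. Cap B is next.

```bash
python3 -m pendant '[{"claw":20,"linear":[0,0.5,-28.8],"twist":0},{"claw":20,"linear":[0,0.5,-28.8],"twist":0},{"claw":20,"linear":[0,0.5,-28.8],"twist":0},{"claw":20,"linear":[0,0.5,-28.8],"twist":0},{"claw":20,"linear":[0,0.5,-28.8],"twist":0},{"claw":20,"linear":[0,0.5,-28.8],"twist":0},{"claw":20,"linear":[0,0.5,-28.8],"twist":0},{"claw":20,"linear":[0,0,-28.8],"twist":0},{"claw":20,"linear":[0,0,0],"twist":0},{"claw":20,"linear":[20,0,0],"twist":0}]'
python3 -m pendant '[{"claw":20,"linear":[20,0,0],"twist":0},{"claw":20,"linear":[15,0,0],"twist":0},{"claw":20,"linear":[10,0,0],"twist":0},{"claw":20,"linear":[5,0,0],"twist":0},{"claw":20,"linear":[3,0,0],"twist":0},{"claw":20,"linear":[2,0,0],"twist":0},{"claw":20,"linear":[0,0,0],"twist":0},{"claw":20,"linear":[0,0,0],"twist":0},{"claw":20,"linear":[0,0,0],"twist":0},{"claw":20,"linear":[0,0,0],"twist":0}]'
python3 -c 'from nav import *;nav()'
```

```text
clock: 7.77
tool_pos: [0.5762, -0.0165, 0.1678]
orientation: [-91.7, 89.6, 5.8]
force: [1.3, 1.0, -0.7]
opening: 0.0204
clock: 8.6
tool_pos: [0.5743, -0.0144, 0.1102]
orientation: [-83.7, 89.9, 13.9]
force: [-0.1, -0.8, 0.4]
opening: 0.02
t 8.6 tool stand-frame mm [ 11.3 -44.4 110.2] open 20.004395917732612 F [-0.1 -0.8  0.4]
tool axes in stand frame (cols)
 [[ 0. -1.  0.]
 [ 0.  0.  1.]
 [-1. -0.  0.]]
```

```bash
python3 -m pendant '[{"claw":20,"linear":[5,0,0],"twist":0},{"claw":20,"linear":[0,0,6],"twist":0},{"claw":20,"linear":[0,0,10],"twist":0},{"claw":20,"linear":[0,0,10],"twist":0},{"claw":20,"linear":[0,0,10],"twist":0},{"claw":20,"linear":[0,0,10],"twist":0},{"claw":20,"linear":[0,0,10],"twist":0},{"claw":20,"linear":[0,0,10],"twist":0},{"claw":20,"linear":[0,0,10],"twist":0},{"claw":20,"linear":[0,0,10],"twist":0}]'
python3 -m pendant '[{"claw":20,"linear":[0,0,10],"twist":0},{"claw":20,"linear":[0,0,10],"twist":0},{"claw":20,"linear":[0,0,10],"twist":0},{"claw":20,"linear":[0,0,10],"twist":0},{"claw":20,"linear":[0,0,10],"twist":0},{"claw":20,"linear":[0,0,10],"twist":0},{"claw":20,"linear":[0,0,10],"twist":0},{"claw":20,"linear":[0,0,10],"twist":0},{"claw":20,"linear":[0,0,10],"twist":0},{"claw":20,"linear":[0,0,10],"twist":0}]'
python3 -m pendant '[{"claw":20,"linear":[0,0,10],"twist":0},{"claw":20,"linear":[0,0,10],"twist":0},{"claw":20,"linear":[0,0,10],"twist":0},{"claw":20,"linear":[0,0,10],"twist":0},{"claw":20,"linear":[0,0,3],"twist":0},{"claw":20,"linear":[0,0,0],"twist":0},{"claw":20,"linear":[0,0,0],"twist":0},{"claw":20,"linear":[-20,0,0],"twist":0},{"claw":20,"linear":[-30,0,0],"twist":0},{"claw":20,"linear":[-30,0,0],"twist":0}]'
python3 - <<'E'
from nav import *
o,R=nav()
im,d=snapshot("scene");cv2.imwrite("pics/s3.png",cv2.resize(im[140:300,180:440,::-1],None,fx=3,fy=3))
E
```

```text
clock: 9.43
tool_pos: [0.5624, 0.0719, 0.1046]
orientation: [-101.1, 90.0, -3.4]
force: [-0.3, -0.8, 0.7]
opening: 0.02
clock: 10.27
tool_pos: [0.5491, 0.1708, 0.1046]
orientation: [163.0, 90.0, -99.4]
force: [-0.6, 0.0, 0.6]
opening: 0.0203
clock: 11.1
tool_pos: [0.543, 0.2114, 0.1847]
orientation: [121.7, 89.8, -140.7]
force: [0.7, 1.1, 0.6]
opening: 0.0203
t 11.1 tool stand-frame mm [ 11.  183.6 184.7] open 20.26004218782836 F [0.7 1.1 0.6]
tool axes in stand frame (cols)
 [[-0. -1.  0.]
 [-0.  0.  1.]
 [-1.  0. -0.]]
```

View pics/s3.png

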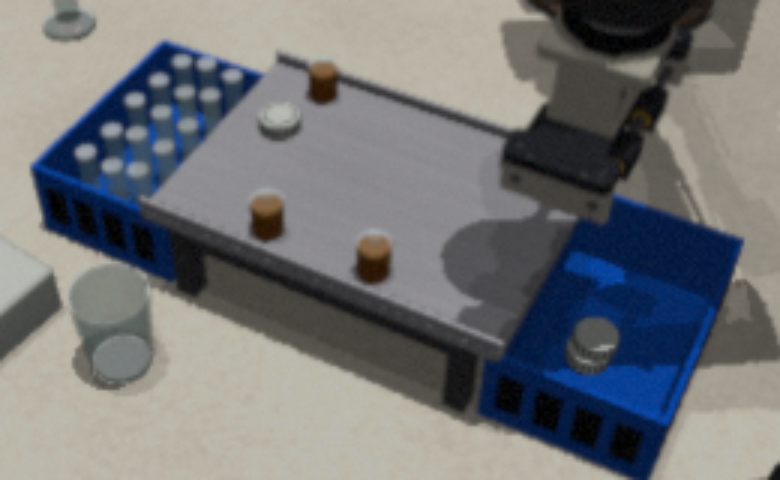

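Caps A and B are both in the basket, stacked at crop (593,345). Cap C is last, at crop (280,120).

```bash
python3 -m pendant '[{"claw":20,"linear":[0,3.2,-28.2],"twist":0},{"claw":20,"linear":[0,3.2,-28.2],"twist":0},{"claw":20,"linear":[0,3.2,-28.2],"twist":0},{"claw":20,"linear":[0,3.2,-28.2],"twist":0},{"claw":20,"linear":[0,3.2,-28.2],"twist":0},{"claw":20,"linear":[0,3.2,-28.2],"twist":0},{"claw":20,"linear":[0,3.2,-28.2],"twist":0},{"claw":20,"linear":[0,3.2,-28.2],"twist":0},{"claw":20,"linear":[0,3.2,-28.2],"twist":0},{"claw":20,"linear":[0,3.2,-28.2],"twist":0}]'
python3 -m pendant '[{"claw":20,"linear":[0,3.2,-28.2],"twist":0},{"claw":20,"linear":[0,3.2,-28.2],"twist":0},{"claw":20,"linear":[0,0,0],"twist":0},{"claw":20,"linear":[15,0,0],"twist":0},{"claw":20,"linear":[15,0,0],"twist":0},{"claw":20,"linear":[0,0,0],"twist":0},{"claw":20,"linear":[0,0,0],"twist":0},{"claw":20,"linear":[0,0,0],"twist":0},{"claw":20,"linear":[0,0,0],"twist":0},{"claw":20,"linear":[0,0,0],"twist":0}]'
python3 - <<'E'
from nav import *
o,R=nav()
im,d=snapshot("scene");cv2.imwrite("pics/s4.png",cv2.resize(im[140:270,180:380,::-1],None,fx=4,fy=4))
E
```

```text
clock: 11.98
tool_pos: [0.5488, -0.0732, 0.1846]
orientation: [-80.0, 90.0, 17.6]
force: [1.2, 1.1, -0.3]
opening: 0.0197
clock: 12.82
tool_pos: [0.5509, -0.1279, 0.1555]
orientation: [-97.4, 89.9, 0.3]
force: [0.2, 0.2, -0.5]
opening: 0.0199
t 12.8167 tool stand-frame mm [ -27.2 -153.6  155.5] open 19.936326419870834 F [ 0.2  0.2 -0.5]
tool axes in stand frame (cols)
 [[ 0. -1.  0.]
 [-0.  0.  1.]
 [-1. -0. -0.]]
```

View pics/s4.png

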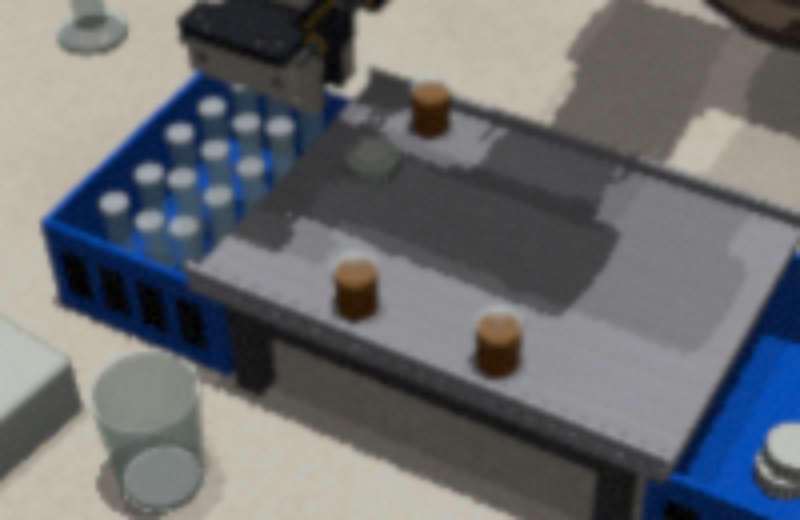

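Cap C sits ahead of the gripper at crop (372,158), with the bottle at (430,108) clear of the path. Descending and sweeping.

```bash
python3 -m pendant '[{"claw":20,"linear":[12,0,0],"twist":0},{"claw":20,"linear":[12,0,0],"twist":0},{"claw":20,"linear":[10,0,0],"twist":0},{"claw":20,"linear":[8,0,0],"twist":0},{"claw":20,"linear":[4,0,0],"twist":0},{"claw":20,"linear":[3,0,0],"twist":0},{"claw":20,"linear":[1,0,0],"twist":0},{"claw":20,"linear":[0,0,0],"twist":0},{"claw":20,"linear":[0,0,0],"twist":0},{"claw":20,"linear":[0,0,0],"twist":0}]'
python3 -c 'from nav import *;nav()'
```

```text
clock: 13.7
tool_pos: [0.5507, -0.1281, 0.105]
orientation: [-95.4, 90.0, 2.2]
force: [0.1, 0.2, -0.2]
opening: 0.0199
t 13.7 tool stand-frame mm [ -27.4 -153.8  105. ] open 19.863129046648844 F [ 0.1  0.2 -0.2]
tool axes in stand frame (cols)
 [[ 0. -1.  0.]
 [-0.  0.  1.]
 [-1. -0. -0.]]
```

```bash
python3 -m pendant '[{"claw":20,"linear":[0,0,5],"twist":0},{"claw":20,"linear":[0,0,8],"twist":0},{"claw":20,"linear":[0,0,10],"twist":0},{"claw":20,"linear":[0,0,10],"twist":0},{"claw":20,"linear":[0,0,10],"twist":0},{"claw":20,"linear":[0,0,10],"twist":0},{"claw":20,"linear":[0,0,10],"twist":0},{"claw":20,"linear":[0,0,10],"twist":0},{"claw":20,"linear":[0,0,10],"twist":0},{"claw":20,"linear":[0,0,10],"twist":0}]'
python3 -m pendant '[{"claw":20,"linear":[0,0,10],"twist":0},{"claw":20,"linear":[0,0,10],"twist":0},{"claw":20,"linear":[0,0,10],"twist":0},{"claw":20,"linear":[0,0,10],"twist":0},{"claw":20,"linear":[0,0,10],"twist":0},{"claw":20,"linear":[0,0,10],"twist":0},{"claw":20,"linear":[0,0,10],"twist":0},{"claw":20,"linear":[0,0,10],"twist":0},{"claw":20,"linear":[0,0,10],"twist":0},{"claw":20,"linear":[0,0,10],"twist":0}]'
python3 -m pendant '[{"claw":20,"linear":[0,0,10],"twist":0},{"claw":20,"linear":[0,0,10],"twist":0},{"claw":20,"linear":[0,0,10],"twist":0},{"claw":20,"linear":[0,0,10],"twist":0},{"claw":20,"linear":[0,0,10],"twist":0},{"claw":20,"linear":[0,0,10],"twist":0},{"claw":20,"linear":[0,0,10],"twist":0},{"claw":20,"linear":[0,0,10],"twist":0},{"claw":20,"linear":[0,0,10],"twist":0},{"claw":20,"linear":[0,0,10],"twist":0}]'
python3 -m pendant '[{"claw":20,"linear":[0,0,10],"twist":0},{"claw":20,"linear":[0,0,10],"twist":0},{"claw":20,"linear":[0,0,10],"twist":0},{"claw":20,"linear":[0,0,10],"twist":0},{"claw":20,"linear":[0,0,7],"twist":0},{"claw":20,"linear":[0,0,0],"twist":0},{"claw":20,"linear":[0,0,0],"twist":0},{"claw":20,"linear":[-20,0,0],"twist":0},{"claw":20,"linear":[-30,0,0],"twist":0},{"claw":20,"linear":[-30,0,0],"twist":0}]'
python3 -m pendant '[{"claw":20,"linear":[-20,0,0],"twist":0},{"claw":20,"linear":[-20,0,0],"twist":0},{"claw":20,"linear":[0,0,0],"twist":0},{"claw":20,"linear":[0,0,0],"twist":0},{"claw":20,"linear":[0,0,0],"twist":0},{"claw":20,"linear":[0,0,0],"twist":0},{"claw":20,"linear":[0,0,0],"twist":0},{"claw":20,"linear":[0,0,0],"twist":0},{"claw":20,"linear":[0,0,0],"twist":0},{"claw":20,"linear":[0,0,0],"twist":0}]'
python3 - <<'E'
from nav import *
o,R=nav()
im,d=snapshot("scene");cv2.imwrite("pics/s5.png",cv2.resize(im[120:340,140:460,::-1],None,fx=2.5,fy=2.5))
for t in("cap_a","weigh_a"):
    for b in boxes_of("scene",t): print(t,b["xy"],round(b["confidence"],2),st(atd("scene",b["xy"],d)))
E
```

```text
clock: 14.53
tool_pos: [0.5379, -0.0348, 0.1046]
orientation: [-90.0, 90.0, 7.6]
force: [1.5, -0.3, -0.2]
opening: 0.02
clock: 15.37
tool_pos: [0.5247, 0.0642, 0.1046]
orientation: [-93.5, 90.0, 4.1]
force: [-0.4, -0.8, 0.4]
opening: 0.02
clock: 16.2
tool_pos: [0.5114, 0.1633, 0.1046]
orientation: [-59.5, 90.0, 38.1]
force: [0.3, -1.4, -0.3]
opening: 0.0201
clock: 17.03
tool_pos: [0.5047, 0.2079, 0.1847]
orientation: [124.2, 89.8, -138.2]
force: [1.3, 0.3, -0.3]
opening: 0.0201
clock: 17.87
tool_pos: [0.5052, 0.2089, 0.2242]
orientation: [123.6, 90.0, -138.8]
force: [-0.2, -0.7, 0.6]
opening: 0.0199
t 17.8667 tool stand-frame mm [-26.8 186.2 224.2] open 19.908019298007073 F [-0.2 -0.7  0.6]
tool axes in stand frame (cols)
 [[-0. -1.  0.]
 [-0.  0.  1.]
 [-1.  0. -0.]]
cap_a [372.9, 261.1] 0.55 [ 36.7 216.2  17.2]
cap_a [377.9, 253.0] 0.48 [ 22.7 221.4  37.9]
weigh_a [270.7, 210.9] 0.53 [ 98.8 -46.2 129.7]
weigh_a [306.0, 225.0] 0.46 [102.   54.1 132.5]
```

View pics/s5.png

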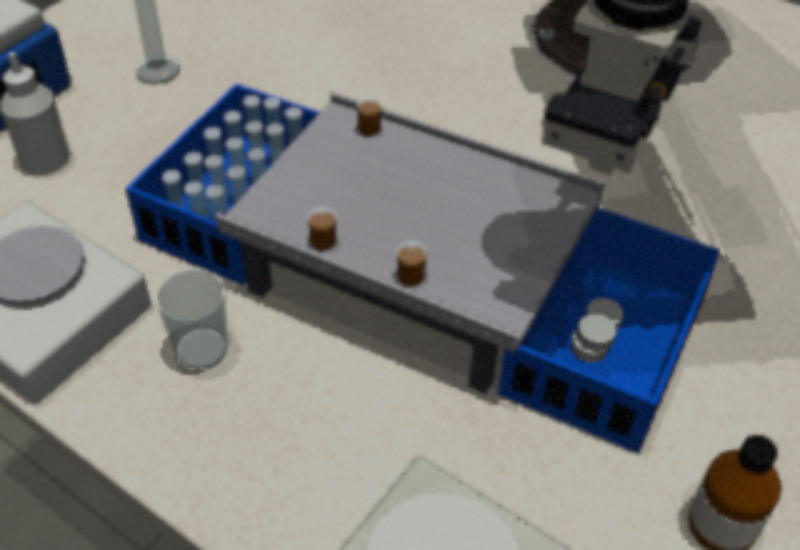

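The stand is clear of caps. All three are in the empty basket at crop (593,345), (598,330) and (605,312). The bottles and bench items are where they were, and the arm is clear, so I'm handing in.

```bash
python3 -c 'from plant import *;print(close_job())'
```

```text
the job is handed in; nothing more can be done
None
```

All three caps are off the stand and in the empty basket. I swept them one at a time (A, B, then C) along the stand and off its +y end, with the fingers open 20 mm so each cap stayed between them. I handed the job in at about 18 s; the limit is 58 s.

- **Final picture:** no caps are left on the stand, and three show in the empty basket, partly lying on each other. The three small bottles, the tubes and the bench items in view look unmoved. The cylinder is only partly in view.
- **Forces:** the readings at the end of each move stayed under 2 N, and the arm finished clear, about 0.22 m up.
- **Where the checks disagreed:** the network found only two of the three caps in the basket, because they overlap. It also found only two of the three small bottles. I counted the third of each by eye in the picture.

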